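# Find the box spanner that fits the mixer's nut

## Task

Find out which of the three box spanners on the rubber mat fits the hex nut on the mixer drive by trying them on it: only the right one slides fully home down to the flange, one that is too small stays up on the nut and one that is too big stops on the collar around it. Stand every spanner that does not fit upright on the mat again and leave the other things on the bench where they are. Finish while still holding the right spanner in the gripper, fully home on the nut.

Things in the scene. Friction and masses are not known exactly. Their poses are not given: they have to be found in the camera images.
- spanner_small: smallest box spanner standing upright: steel hexagonal tube 32.5 mm over its outer flats (37.5 over corners), 28 mm tall, then a dark square shank 20 x 20 mm, sides parallel to the body's x and y, 28 to 73 mm above the underside (grip it there). Hex socket from below: 26.5 mm across flats, 18 mm deep, corners on the body's x axis. Origin: centre of the underside, z up. 140 g
- spanner_middle: middle-sized box spanner standing upright: steel hexagonal tube 40.5 mm over its outer flats (47 over corners), 28 mm tall, then a dark square shank 20 x 20 mm, sides parallel to the body's x and y, 28 to 73 mm above the underside (grip it there). Hex socket from below: 34.5 mm across flats, 18 mm deep, corners on the body's x axis. Origin: centre of the underside, z up. 200 g
- spanner_large: largest box spanner standing upright: steel hexagonal tube 48.5 mm over its outer flats (56 over corners), 28 mm tall, then a dark square shank 20 x 20 mm, sides parallel to the body's x and y, 28 to 73 mm above the underside (grip it there). Hex socket from below: 42.5 mm across flats, 18 mm deep, corners on the body's x axis. Origin: centre of the underside, z up. 270 g
- nut_a: one of three round flanges (90 mm across, 10 mm thick) with a fixed hex nut 10 to 26 mm above the origin (top 5 mm conical) inside a collar 76 mm across, 19 mm above it. Nuts are 24, 32, 40 mm across flats; which is which is not told; each collar has 2 mm round the corners of its own spanner. One is on the mixer drive, two spares lie beyond it. Origin: centre of underside, z up; nut corners on its x axis
- nut_b: one of three round flanges (90 mm across, 10 mm thick) with a fixed hex nut 10 to 26 mm above the origin (top 5 mm conical) inside a collar 76 mm across, 19 mm above it. Nuts are 24, 32, 40 mm across flats; which is which is not told; each collar has 2 mm round the corners of its own spanner. One is on the mixer drive, two spares lie beyond it. Origin: centre of underside, z up; nut corners on its x axis
- nut_c: one of three round flanges (90 mm across, 10 mm thick) with a fixed hex nut 10 to 26 mm above the origin (top 5 mm conical) inside a collar 76 mm across, 19 mm above it. Nuts are 24, 32, 40 mm across flats; which is which is not told; each collar has 2 mm round the corners of its own spanner. One is on the mixer drive, two spares lie beyond it. Origin: centre of underside, z up; nut corners on its x axis
- mixer_seat (a point): top centre of the mixer drive's fixed grey housing (160 x 160 x 40 mm; motor on its -y side, 69 mm tall). The flange with the nut to fit is centred here. A fitting spanner fully home has its underside on the flange, 10 mm above this point (2.5 mm of play); one too small stops on the nut, 14 to 16 mm higher; one too large on the collar, 9 mm higher
- mat: black rubber mat fixed to the bench, 140 mm (its x) by 340 mm (its y), 6 mm thick; origin at the centre of its underside. The spanners stand on it in any order, in a row along its y, about 110 mm apart, each turned by up to 0.4 rad
- washer: loose flat steel washer, 28 mm across, 4 mm thick, lying on the rubber mat; origin at the centre of its underside; not part of the job
- screwdriver: screwdriver with black handle, 190 mm long, lying between mat and mixer drive, about along x; origin under its middle; not part of the job
- tub: white lidded plastic tub, 100 mm across, 85 mm tall, on the far side of the bench; origin at the centre of its underside; not part of the job
- paint_can: small can, 72 mm across, 75 mm tall, near the robot; origin at the centre of its underside; not part of the job
- filling_knife: filling knife with wooden handle, 230 mm long, lying on the far side beyond the mat; origin under its middle; not part of the job
- brush: brush with wooden handle, 150 mm long, lying along x between robot and screwdriver; origin under its middle; not part of the job

How it is judged:
At the end, for the whole second after the job is handed in: One spanner (only the fitting one can) is home on the mixer drive's nut: centres within 4 mm, underside within 4 mm of the flange, upright within 4 degrees, at rest, gripped with over 3 N. The other two stand still and upright (within 6 degrees) with their centres over the rubber mat (((horizontal distance between spanner_small and mixer_seat below 0.004 m and z of spanner_small in the frame of mixer_seat between 0.006 and 0.014 m and angle between spanner_small's own z axis and vertical below 0.07 rad and linear speed of each of spanner_small, spanner_middle, spanner_large below 0.02 m/s and contact force between the fingers and spanner_small above 3 N and z of spanner_middle in the frame of mat between 0.003 and 0.01 m and angle between each of spanner_middle, spanner_large's own z axis and vertical below 0.1 rad and x of spanner_middle in the frame of mat between -0.07 and 0.07 m and y of spanner_middle in the frame of mat between -0.17 and 0.17 m and z of spanner_large in the frame of mat between 0.003 and 0.01 m and x of spanner_large in the frame of mat between -0.07 and 0.07 m and y of spanner_large in the frame of mat between -0.17 and 0.17 m) or (horizontal distance between spanner_middle and mixer_seat below 0.004 m and z of spanner_middle in the frame of mixer_seat between 0.006 and 0.014 m and angle between spanner_middle's own z axis and vertical below 0.07 rad and linear speed of each of spanner_middle, spanner_small, spanner_large below 0.02 m/s and contact force between the fingers and spanner_middle above 3 N and z of spanner_small in the frame of mat between 0.003 and 0.01 m and angle between each of spanner_small, spanner_large's own z axis and vertical below 0.1 rad and x of spanner_small in the frame of mat between -0.07 and 0.07 m and y of spanner_small in the frame of mat between -0.17 and 0.17 m and z of spanner_large in the frame of mat between 0.003 and 0.01 m and x of spanner_large in the frame of mat between -0.07 and 0.07 m and y of spanner_large in the frame of mat between -0.17 and 0.17 m) or (horizontal distance between spanner_large and mixer_seat below 0.004 m and z of spanner_large in the frame of mixer_seat between 0.006 and 0.014 m and angle between spanner_large's own z axis and vertical below 0.07 rad and linear speed of each of spanner_large, spanner_small, spanner_middle below 0.02 m/s and contact force between the fingers and spanner_large above 3 N and z of spanner_small in the frame of mat between 0.003 and 0.01 m and angle between each of spanner_small, spanner_middle's own z axis and vertical below 0.1 rad and x of spanner_small in the frame of mat between -0.07 and 0.07 m and y of spanner_small in the frame of mat between -0.17 and 0.17 m and z of spanner_middle in the frame of mat between 0.003 and 0.01 m and x of spanner_middle in the frame of mat between -0.07 and 0.07 m and y of spanner_middle in the frame of mat between -0.17 and 0.17 m))); the arm keeps its last pose, push and grip.
It fails at once if one of the other things on the bench (washer, screwdriver, tub, can, filling knife, brush) is pushed more than 30 mm out of its place (distance of any of washer, screwdriver, tub, paint_can, filling_knife, brush from where it was at the start of the episode above 0.03 m).
It also fails if it takes over 72 s, if anything falls off the work surface, if the arm or the gripper's body presses on something with over 40 N, if the wrist force passes 120 N, or if a joint passes its speed limit or range.

## Robot

A 6-joint arm with a two-finger parallel gripper is mounted at the origin on the work surface. World frame = base frame: x ahead of the robot, y to its left, z up, the work surface at z = 0. Lengths are in m, angles in rad, forces in N, time in s.
With the tool pointing down it reaches from about 0.4 to 0.925 m from the base axis. Payload 12.5 kg.
Tool frame: the origin (TCP) lies at the very end of the fingers, on their centre line; the grasp point (between the pads) lies 19 mm behind it; y points along the fingers, z is the direction in which the jaws open and shut, and the axes are right-handed (so a half turn about y gives the same grasp; the last joint's range is limited). The gripper opens to 95 mm and grips with 3 to 60 N. Pads are 20 mm wide; open, the fingers measure 119 mm over their backs; the gripper's body (75 mm by 180 mm) begins 59 mm behind the grasp point.
Start: joints at [-1.44, 0.491, 1.559, -0, 1.092, -0.106], TCP at [0.147, -0.608, 0.215] pointing down, gripper open.
Joint ranges: [-3.1, 3.1], [-0.84, 2.19], [0.05, 2.79], [-1.13, 4.28], [0.06, 2.93], [-2.69, 2.69]. Speed limits (rad/s): [2.22, 2.22, 2.79, 3.14, 3.14, 3.14].

## Interface

Orientations are given as [roll, pitch, yaw] about the fixed x, y, z axes, in that order (R = Rz(yaw) Ry(pitch) Rx(roll)).
In Python, from plant import arm gives the robot as it stands.
- The arm moves only by the tool step_arm, never from a script. Its argument "commands" is a list of rows, each a list of 3 entries, a list of its own where there are three numbers: the turn, a rotation vector about the tool's x, y, z in units of 6 degrees (1.0 is 6 degrees), then the shift along the tool's x, y, z in units of 25 mm (1.0 is 25 mm), then the gripper's target within -1 to 1 (fully open at 1, half-way at 0, shut at -1). A call has 1 to 12 rows; each row shifts and turns the commanded pose from where the row before left it, along the tool's axes as they then stand; what a row does not reach is not made up. A row lasts 1/12 s, in which the tool goes at most 41.7 mm and 7.16 degrees, less where a joint would pass 70% of its speed; a pose out of reach is approached as far as the arm can. A call is refused whole if a number of a shift passes 1 or a number of a turn 1, either way. A call with a gripper value outside its range is refused whole. The fingers move at their own pace and stop on an object; "force" is the grip in N (left out, the last holds). Time passes only in rows, so rows that do not move let the fingers close. It gives the time, the measured TCP pose, the force and the opening at its end, in the units of the state.
- arm.sense(): the state, without advancing time (a new reading comes with each control period).
- arm.snapshot(name): name is "scene" or "top" or "wrist"; returns the picture (420x560x3 uint8, blue, green, red); there is no depth.
- arm.get_calibration(name): a dict with "intrinsics" (3x3 intrinsics, pixels), "dist_coeffs" ([k1, k2, p1, p2, k3] as OpenCV has them; the pictures are not rectified), "R" (3x3) and "t" (3): a world point X has camera coordinates R X + t; the wrist camera has in their place "mount" (4x4, takes a point from camera to tool coordinates, whose origin is the TCP and whose axes are the tool frame's). Camera axes: x right, y down, z forward; pixel columns grow to the right and rows downward; lengths in m; the calibration is good to about 2 mm. A picture is of the moment at which its call begins: read the wrist's pose just before it. get_calibration takes no time and is no camera call.
- arm.job_done(): hands the job in, once; it reports no verdict.
The state is a dict: "t": time; "q": joint angles; "qd": joint speeds; "effort": joint torques, N m; "tcp_pos": TCP position; "eef_rot": TCP orientation; "force": force on the tool from outside, world axes, zero at the start; "wrist_torque": the same for the moment, N m; "grip_width": opening from 0.0 (shut) to 1.0 (fully open).
Only numpy, scipy, OpenCV 4.12 (cv2) and the standard library are available. Lean on these libraries where they do the work, as an engineer would, in place of code of your own. Each camera call takes 0.05 s, during which the arm holds its last target. There are 200 camera calls.

## Working session

There is one attempt and no reset: what is moved stays moved. The work goes in short steps, Python scripts to look and compute and a tool call to move; the robot and the scene stay as the last step left them, time stands still between calls to the robot, and variables do not carry over. Pictures are saved under pics/ and viewed, about 8 in all and at most 12, crops included, and the job is handed in when it is done.

Besides the shell and the picture viewer there is one more tool, called by a JSON object that holds its "method" and its "body", one argument or row to a line. step_arm: Moves the arm, as the interface text tells. Its arguments: {"type":"object","properties":{"commands":{"type":"array","items":{"type":"array"}},"force":{"type":"number"}},"required":["commands"]}

```bash
ls; mkdir -p pics; python3 - <<'E'
from plant import arm
import cv2,numpy as np
s=arm.sense();print(s)
for n in("scene","top"):
    im=arm.snapshot(n);cv2.imwrite(f"pics/{n}0.png",im);c=arm.get_calibration(n);print(n,c)
print(arm.get_calibration("wrist"))
a=cv2.imread("pics/top0.png");cv2.imwrite("pics/top0b.png",cv2.resize(a,(800,600)))
E
```

```text
pics
{'t': 0.0, 'q': array([-1.43957575e+00,  4.91587285e-01,  1.55947603e+00,  9.84013264e-06,
        1.09168128e+00, -1.05589065e-01]), 'qd': array([-0.00042438, -0.0019572 ,  0.00261   ,  0.00132291, -0.00026137,
        0.00156851]), 'effort': array([-3.01744520e-03, -6.12648582e+01, -2.58181232e+01,  6.91743940e-02,
        4.81209497e-02, -1.00809514e-04]), 'tcp_pos': array([ 0.14662453, -0.60729892,  0.21403537]), 'eef_rot': array([-1.57194092e+00,  1.30083869e-04, -2.90478763e+00]), 'force': array([-0.18539588, -0.68614802, -0.25790828]), 'wrist_torque': array([-0.01206128, -0.01678962,  0.01318172]), 'grip_width': 0.9993030828479422}
scene {'intrinsics': array([[542.42343026,   0.        , 278.79001787],
       [  0.        , 542.42343026, 208.11196106],
       [  0.        ,   0.        ,   1.        ]]), 'dist_coeffs': array([-0.06423149,  0.        ,  0.        ,  0.        ,  0.        ]), 'R': array([[-0.7480028 ,  0.66365315, -0.00750353],
       [ 0.44805914,  0.49660193, -0.74339056],
       [-0.48962722, -0.55942025, -0.6688155 ]]), 't': array([ 0.40935133, -0.1989
[... 397 characters left out ...]
8929073, -0.0307114 , -0.99553201]]), 't': array([-0.02523674,  0.52960888,  0.87937251])}
{'intrinsics': array([[312.47681206,   0.        , 275.39394114],
       [  0.        , 312.47681206, 214.86558601],
       [  0.        ,   0.        ,   1.        ]]), 'dist_coeffs': array([-0.06917054,  0.        ,  0.        ,  0.        ,  0.        ]), 'mount': array([[ 8.04998470e-04,  9.67954461e-01,  2.51124498e-01,
        -7.07739622e-02],
       [ 3.68054461e-04, -2.51124849e-01,  9.67954635e-01,
        -1.68331073e-01],
       [ 9.99999608e-01, -6.86774508e-04, -5.58415077e-04,
         6.54592645e-04],
       [ 0.00000000e+00,  0.00000000e+00,  0.00000000e+00,
         1.00000000e+00]])}
```

View pics/top0b.png

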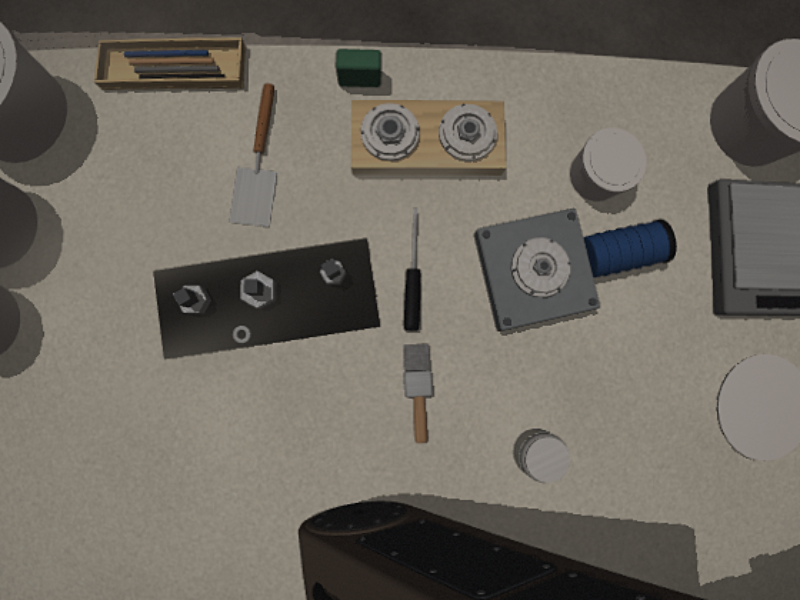

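View pics/scene0.png

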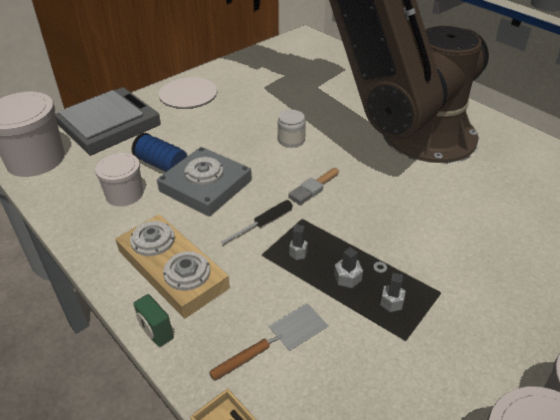

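Top view (800 px wide): spanners at about (188,297), (257,288) and (333,270), washer (241,334), mixer nut (542,266), and the screwdriver at x≈412 between mat and mixer. The scene view confirms this layout. Next I'll get rough positions, then use wrist views.

```bash
cat > h.py <<'E'
import numpy as np,cv2
from plant import arm
from scipy.spatial.transform import Rotation as Ro
def pose():
    s=arm.sense();return np.array(s["tcp_pos"]),Ro.from_euler("xyz",s["eef_rot"]).as_matrix()
def cam(n,P=None):
    c=arm.get_calibration(n);K,D=c["intrinsics"],c["dist_coeffs"]
    if n!="wrist":return K,D,c["R"],c["t"]
    p,R=P;M=c["mount"];Rc=R@M[:3,:3];o=R@M[:3,3]+p
    return K,D,Rc.T,-Rc.T@o
def ray(C,uv,z):
    K,D,R,t=C;u=cv2.undistortPoints(np.array(uv,float).reshape(-1,1,2),K,D).reshape(-1,2)
    d=np.c_[u,np.ones(len(u))]@R;o=-R.T@t
    z=np.broadcast_to(z,len(u));return o+d*((z-o[2])/d[:,2])[:,None]
def proj(C,X):
    K,D,R,t=C;return cv2.projectPoints(np.array(X,float).reshape(-1,1,3),cv2.Rodrigues(R)[0],t,K,D)[0].reshape(-1,2)
def go(xyz,yaw=None):
    "units for a move: turn first (about tool y), then shifts along the tool axes"
    p,R=pose();y0=np.arctan2(R[1,0],R[0,0]);yw=y0 if yaw is None else yaw
    dy=(yw-y0+np.pi/2)%np.pi-np.pi/2
    yf=y0+dy
    T=Ro.from_euler("xyz",[-np.pi/2,0,yf]).as_matrix()
    fix=(R.T@T);w=Ro.from_matrix(fix).as_rotvec()/np.radians(6)
    print("tcp",p.round(4),"yaw",round(y0,4),"->",round(yf,4),"| turn units",w.round(3),"| shift units",(T.T@(np.array(xyz)-p)/.025).round(3))
E
python3 - <<'E'
from h import *
C=cam("top")
uv=np.array([[183,296],[253,284],[333,266],[541,266],[241,334],[412,300],[545,455],[155,271],[366,239],[380,326],[165,357]])*.7
print(ray(C,uv,[.079,.079,.079,.066,.01,.02,.075,.006,.006,.006,.006]).round(3))
# hex tops
print(ray(C,np.array([[194,299],[259,291],[332,273]])*.7,.034).round(3))
go([.5,0,.2])
E
```

```text
[[ 0.522  0.291  0.079]
 [ 0.54   0.191  0.079]
 [ 0.568  0.077  0.079]
 [ 0.574 -0.227  0.066]
 [ 0.47   0.221  0.01 ]
 [ 0.525 -0.04   0.02 ]
 [ 0.301 -0.229  0.075]
 [ 0.567  0.362  0.006]
 [ 0.621  0.032  0.006]
 [ 0.486  0.009  0.006]
 [ 0.433  0.34   0.006]]
[[0.521 0.289 0.034]
 [0.535 0.191 0.034]
 [0.563 0.082 0.034]]
tcp [ 0.1466 -0.6073  0.2142] yaw -2.9048 -> -2.9048 | turn units [ 0.009  0.    -0.001] | shift units [-19.439   0.566 -20.301]
```

{"method": "step_arm", "body": {
  "commands": [
    [[0,0,0],[-0.9,0.07,-0.48],1],
    [[0,0,0],[-0.9,0.07,-0.48],1],
    [[0,0,0],[-0.9,0.07,-0.48],1],
    [[0,0,0],[-0.9,0.07,-0.48],1],
    [[0,0,0],[-0.9,0.07,-0.48],1],
    [[0,0,0],[-0.9,0.07,-0.48],1],
    [[0,0,0],[-0.9,0.07,-0.48],1],
    [[0,0,0],[-0.9,0.07,-0.48],1],
    [[0,0,0],[-0.9,0.07,-0.48],1],
    [[0,0,0],[-0.9,0.07,-0.48],1],
    [[0,0,0],[-0.9,0.07,-0.48],1],
    [[0,0,0],[-0.9,0.07,-0.48],1]
  ]
}}

```text
t: 1.1
tcp_pos: [0.3761, -0.4032, 0.1934]
eef_rot: [-1.571, -0.0, -2.905]
force: [-0.1, -0.5, 0.7]
grip_width: 1.001
```

{"method": "step_arm", "body": {
  "commands": [
    [[0,0,0],[-0.9,0.07,-0.48],1],
    [[0,0,0],[-0.9,0.07,-0.48],1],
    [[0,0,0],[-0.9,0.07,-0.48],1],
    [[0,0,0],[-0.9,0.07,-0.48],1],
    [[0,0,0],[-0.9,0.07,-0.48],1],
    [[0,0,0],[-0.9,0.07,-0.48],1],
    [[0,0,0],[-0.9,0.07,-0.48],1],
    [[0,0,0],[-0.9,0.07,-0.48],1],
    [[0,0,0],[-0.9,0.07,-0.48],1],
    [[0,0,0],[-0.9,0.07,-0.48],1],
    [[0,0,0],[-0.3,0,-0.2],1],
    [[0,0,0],[0,0,0],1]
  ]
}}

```text
t: 2.1
tcp_pos: [0.5728, -0.2268, 0.1756]
eef_rot: [-1.571, -0.0, -2.902]
force: [-0.7, 0.0, 0.4]
grip_width: 1.004
```

```bash
python3 - <<'E'
from h import *
import pickle
P=pose();im=arm.snapshot("wrist");cv2.imwrite("pics/w1.png",im);pickle.dump(P,open("w1.pkl","wb"))
print(P[0]);print(proj(cam("wrist",P),[[.574,-.227,.066]]))
go([.574,-.227,.17])
u,v=proj(cam("wrist",P),[[.574,-.227,.066]])[0].astype(int)
c=im[max(v-100,0):v+100,max(u-130,0):u+130];print(u-130,v-100);cv2.imwrite("pics/w1c.png",cv2.resize(c,None,fx=3,fy=3,interpolation=cv2.INTER_CUBIC))
E
```

```text
[ 0.5728072  -0.22675691  0.1756029 ]
[[275.4780173  212.23883134]]
tcp [ 0.5719 -0.2278  0.1757] yaw -2.9032 -> -2.9032 | turn units [ 0.003 -0.     0.007] | shift units [-0.087  0.23  -0.01 ]
145 112
```

View pics/w1c.png

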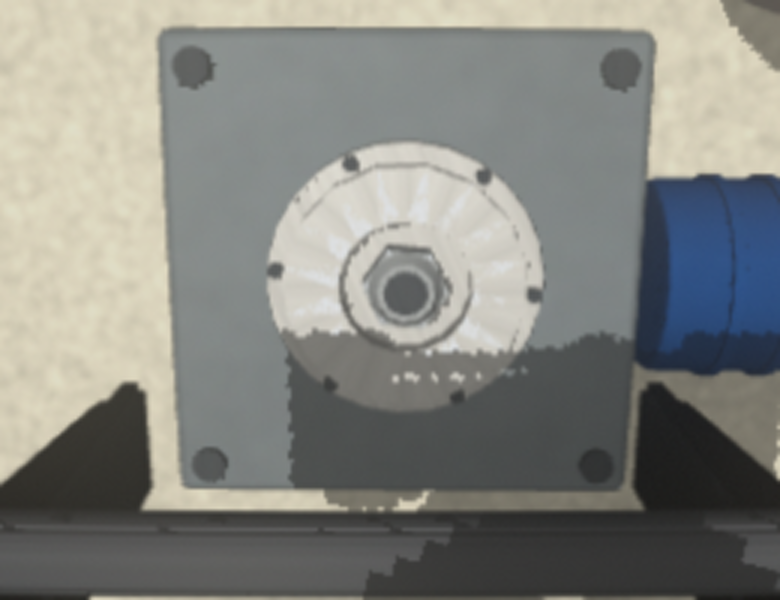

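The crop shows the mixer nut at about (405,288) px. The collar bore is about 130/3 px, or roughly 41 mm, which suggests the small nut. I'll measure it properly and also fly to the smallest spanner.

{"method": "step_arm", "body": {
  "commands": [
    [[0,0,0],[-0.22,-0.03,-1],1],
    [[0,0,0],[-0.22,-0.03,-1],1],
    [[0,0,0],[-0.22,-0.03,-1],1],
    [[0,0,0],[-0.22,-0.03,-1],1],
    [[0,0,0],[-0.22,-0.03,-1],1],
    [[0,0,0],[-0.22,-0.03,-1],1],
    [[0,0,0],[-0.22,-0.03,-1],1],
    [[0,0,0],[-0.22,-0.03,-1],1],
    [[0,0,0],[-0.22,0,-1],1],
    [[0,0,0],[-0.22,0,-1],1],
    [[0,0,0],[-0.22,0,-1],1],
    [[0,0,0],[-0.22,0,-1],1]
  ]
}}

```text
t: 3.15
tcp_pos: [0.5653, 0.0786, 0.1823]
eef_rot: [-1.571, -0.0, -2.906]
force: [-0.1, 1.0, -0.1]
grip_width: 0.999
```

{"method": "step_arm", "body": {
  "commands": [
    [[0,0,0],[0,0,0],1],
    [[0,0,0],[0,0,0],1]
  ]
}}

```text
t: 3.32
tcp_pos: [0.5654, 0.0785, 0.1822]
eef_rot: [-1.57, -0.0, -2.904]
force: [-0.3, 0.1, -0.3]
grip_width: 0.997
```

```bash
python3 - <<'E'
from h import *
import pickle
P=pickle.load(open("w1.pkl","rb"));C=cam("wrist",P);im=cv2.imread("pics/w1.png")
f=lambda l:np.array(l,float)/3+[145-1/3,112-1/3]
sc=ray(C,f([[193,67],[620,68],[596,464],[209,464]]),.04);print("housing centre",sc.mean(0))
d=sc[1]-sc[0];e=sc[2]-sc[3];print("edge ang",np.arctan2(d[1],d[0]),np.arctan2(e[1],e[0]))
h=ray(C,f([[350,163],[484,176],[535,295],[457,397],[330,384],[275,270]]),.05)
print("holes centre",h.mean(0),"ang",[round(np.degrees(np.arctan2(*(h[i]-h.mean(0))[1::-1]))%60,1) for i in range(6)],np.linalg.norm(h-h.mean(0),axis=1))
print("bore",ray(C,f([[405,286]]),.059),"hole",ray(C,f([[406,293]]),.066))
n=ray(C,f([[363,283],[385,247],[437,250],[452,290]]),.061);print(n)
d=n[2]-n[1];print("nut edge ang mod60",np.degrees(np.arctan2(d[1],d[0]))%60)
P=pose();im=arm.snapshot("wrist");cv2.imwrite("pics/w2.png",im);pickle.dump(P,open("w2.pkl","wb"));print(P[0])
u,v=proj(cam("wrist",P),[[.564,.08,.05]])[0].astype(int);print(u-130,v-100)
c=im[v-100:v+100,u-130:u+130];cv2.imwrite("pics/w2c.png",cv2.resize(c,None,fx=3,fy=3,interpolation=cv2.INTER_CUBIC))
E
```

```text
housing centre [ 0.57714267 -0.23034953  0.04      ]
edge ang -1.334172653203522 -1.3323295421811492
holes centre [ 0.57708568 -0.23045798  0.05      ] ang [np.float64(38.0), np.float64(38.1), np.float64(38.3), np.float64(37.7), np.float64(37.8), np.float64(37.8)] [0.04213251 0.04224542 0.04215032 0.04253599 0.04229282 0.04199633]
bore [[ 0.57812957 -0.23002529  0.059     ]] hole [[ 0.5776392  -0.23037098  0.066     ]]
[[ 0.57643042 -0.21702764  0.061     ]
 [ 0.58904684 -0.22099298  0.061     ]
 [ 0.59191034 -0.23671624  0.061     ]
 [ 0.58078733 -0.24436159  0.061     ]]
nut edge ang mod60 40.3215087124489
[0.56540286 0.07854541 0.18223499]
143 108
```

View pics/w2c.png

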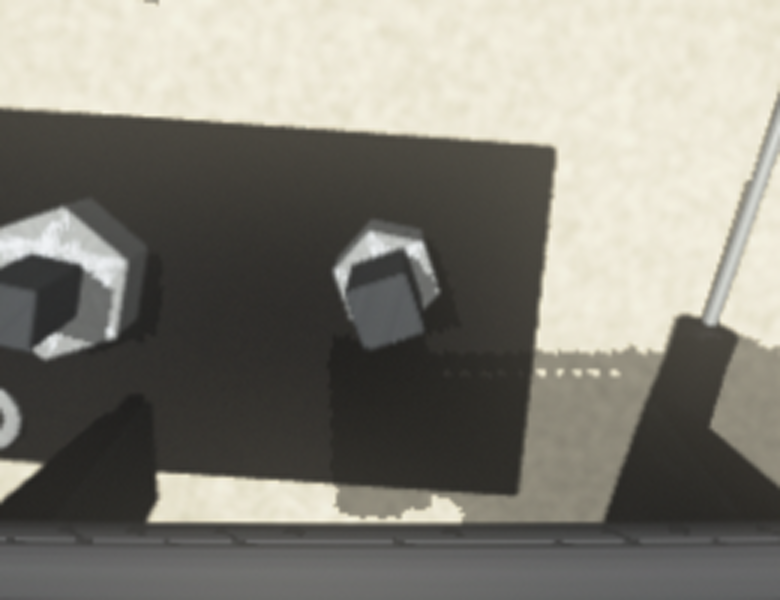

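The crop shows the shank's top face with corners at about (347,292), (400,274), (424,333) and (372,350). The screwdriver handle is near the right finger.

```bash
python3 - <<'E'
from h import *
import pickle
P=pickle.load(open("w2.pkl","rb"));C=cam("wrist",P)
f=lambda l:np.array(l,float)/3+[143-1/3,108-1/3]
s=ray(C,f([[347,292],[400,274],[424,333],[372,350]]),.079);c=s.mean(0);print(s,c)
d=[s[1]-s[0],s[2]-s[3],s[2]-s[1],s[3]-s[0]]
a=[np.degrees(np.arctan2(x[1],x[0]))%90 for x in d];print(a,[np.linalg.norm(x) for x in d])
print("screwdriver handle end etc",ray(C,f([[680,318],[615,510]]),.02),"mat corner",ray(C,f([[555,148]]),.006))
A=np.median(a);h=ray(C,f([[372,220],[425,230],[333,270],[350,237],[440,298]]),.034);print(h)
for k in (0,90):go([c[0],c[1],.1],np.radians(A+k))
E
```

```text
[[0.57108448 0.09500958 0.079     ]
 [0.58007442 0.08099351 0.079     ]
 [0.56420744 0.06974002 0.079     ]
 [0.55536641 0.08370566 0.079     ]] [0.56768319 0.08236219 0.079     ]
[np.float64(32.6761871979349), np.float64(32.33609473303404), np.float64(35.345763425033596), np.float64(35.722460518219975)] [np.float64(0.01665140761376214), np.float64(0.016528847097634313), np.float64(0.019452552354369466), np.float64(0.019360688957985966)]
screwdriver handle end etc [[ 0.57649122 -0.02549868  0.02      ]
 [ 0.49740714 -0.02474043  0.02      ]] mat corner [[0.62422807 0.03351859 0.006     ]]
[[0.58703584 0.09237736 0.034     ]
 [0.58793563 0.07405363 0.034     ]
 [0.56703866 0.10147819 0.034     ]
 [0.57959599 0.0983427  0.034     ]
 [0.56609002 0.06325825 0.034     ]]
tcp [0.5656 0.0779 0.1822] yaw -2.9049 -> -2.548 | turn units [-3.000e-03 -3.408e+00  2.000e-03] | shift units [-0.171  3.288 -0.102]
tcp [0.5656 0.0779 0.1822] yaw -2.9049 -> -4.1188 | turn units [-4.0000e-03  1.1592e+01 -1.0000e-03] | shift units [ 0.102  3.288 -0.171]
```

{"method": "step_arm", "body": {
  "commands": [
    [[0,-0.8,0],[0,0,0],1],
    [[0,-0.8,0],[0,0,0],1],
    [[0,-0.8,0],[0,0,0],1],
    [[0,-0.8,0],[0,0,0],1],
    [[0,0,0],[-0.14,0.3,-0.11],1],
    [[0,0,0],[0,0.9,0],1],
    [[0,0,0],[0,0.9,0],1],
    [[0,0,0],[0,0.9,0],1],
    [[0,0,0],[0,0.9,0],1],
    [[0,0,0],[0,0.9,0],1],
    [[0,0,0],[0,0.6,0],1],
    [[0,0,0],[0,0.3,0],1]
  ]
}}

```text
t: 4.37
tcp_pos: [0.5663, 0.0821, 0.0372]
eef_rot: [-1.572, -0.003, -2.574]
force: [0.3, 0.5, 0.7]
grip_width: 1.002
```

{"method": "step_arm", "body": {
  "commands": [
    [[0,0,0],[0,0,0],1],
    [[0,0,0],[0,0,0],-1],
    [[0,0,0],[0,0,0],-1],
    [[0,0,0],[0,0,0],-1],
    [[0,0,0],[0,0,0],-1],
    [[0,0,0],[0,0,0],-1],
    [[0,0,0],[0,0,0],-1],
    [[0,0,0],[0,0,0],-1],
    [[0,0,0],[0,0,0],-1],
    [[0,0,0],[0,0,0],-1]
  ],
  "force": 30
}}

```text
t: 5.2
tcp_pos: [0.5673, 0.0831, 0.0396]
eef_rot: [-1.571, -0.0, -2.57]
force: [0.4, -0.4, 0.2]
grip_width: 0.426
```

{"method": "step_arm", "body": {
  "commands": [
    [[0,0,0],[0,0,0],-1],
    [[0,0,0],[0,0,0],-1],
    [[0,0,0],[0,0,0],-1],
    [[0,0,0],[0,0,0],-1],
    [[0,0,0],[0,0,0],-1],
    [[0,0,0],[0,0,0],-1],
    [[0,0,0],[0,0,0],-1],
    [[0,0,0],[0,0,0],-1]
  ]
}}

```text
t: 5.87
tcp_pos: [0.5672, 0.0831, 0.0396]
eef_rot: [-1.571, -0.0, -2.57]
force: [-0.4, -0.4, -0.3]
grip_width: 0.208
```

{"method": "step_arm", "body": {
  "commands": [
    [[0,0,0],[0,-0.5,0],-1],
    [[0,0,0],[0,-0.9,0],-1],
    [[0,0,0],[0,-0.9,0],-1],
    [[0,0,0],[0,-0.9,0],-1],
    [[0,0,0],[0,-0.9,0],-1],
    [[0,0,0],[0,-0.4,0],-1],
    [[0,0,0],[0,0,0],-1],
    [[0,0,0],[0,0,0],-1]
  ]
}}

```text
t: 6.53
tcp_pos: [0.567, 0.0831, 0.1516]
eef_rot: [-1.571, -0.0, -2.57]
force: [0.0, -0.8, -2.2]
grip_width: 0.21
```

```bash
python3 - <<'E'
from h import *
import pickle
P=pose();im=arm.snapshot("wrist");cv2.imwrite("pics/w3.png",im);pickle.dump(P,open("w3.pkl","wb"));s=arm.sense();print(P[0],s["grip_width"],s["force"])
p,R=P
u,v=proj(cam("wrist",P),[p-[0,0,.006]])[0].astype(int);print(u-130,v-100,(u,v))
c=im[v-100:v+100,u-130:u+130];cv2.imwrite("pics/w3c.png",cv2.resize(c,None,fx=3,fy=3,interpolation=cv2.INTER_CUBIC))
go([.5773,-.2303,.17],np.radians(38));go([.5773,-.2303,.17],np.radians(38+30))
E
```

```text
[0.56703487 0.08308987 0.15162435] 0.20672399912278178 [-0.59346143 -0.19412829 -2.29706293]
144 155 (np.int64(274), np.int64(255))
tcp [0.5667 0.0831 0.1509] yaw -2.5698 -> -2.4784 | turn units [ 0.007 -0.873  0.012] | shift units [ 7.383 -0.762 10.139]
tcp [0.5667 0.0831 0.1509] yaw -2.5698 -> -1.9548 | turn units [ 0.01  -5.873  0.01 ] | shift units [11.464 -0.762  5.089]
```

View pics/w3c.png

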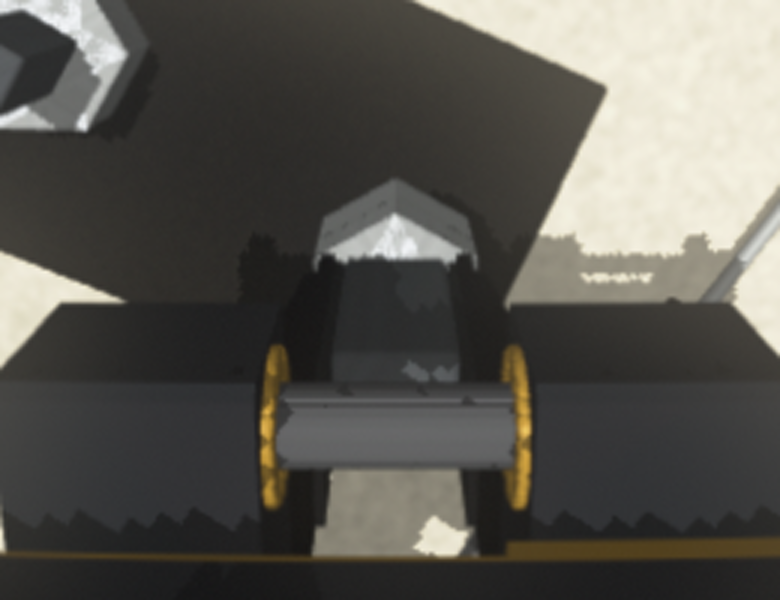

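```bash
python3 - <<'E'
from h import *
import pickle
P=pickle.load(open("w3.pkl","rb"));C=cam("wrist",P);p,R=P
X=p+np.array([[-.01875,.0056,0],[-.01875,.0336,0],[-.0094,.0056,.01625],[-.0094,.0056,-.01625]])@R.T
print(proj(C,X))
uv=np.array([[396,213],[396,180]])/3+[144-1/3,155-1/3];print(uv)
for i in (0,1):print("offset tool mm",(ray(C,uv[i:i+1],X[i,2])[0]-X[i])@R*1000)
print([arm.sense()["tcp_pos"].round(4) for _ in range(3)])
E
```

```text
[[274.21845636 226.00982645]
 [274.39901813 214.0289143 ]
 [301.86254521 241.22245339]
 [246.63876417 241.24990223]]
[[275.66666667 225.66666667]
 [275.66666667 214.66666667]]
offset tool mm [-2.07146489e-01  5.00396339e-05  8.40725286e-01]
offset tool mm [4.40018127e-01 9.58015914e-05 8.45431828e-01]
[array([0.5667, 0.0831, 0.1509]), array([0.5667, 0.0831, 0.1509]), array([0.5667, 0.0831, 0.1509])]
```

{"method": "step_arm", "body": {
  "commands": [
    [[0,-0.87,0],[0,-0.8,0],-1],
    [[0,0,0],[0.61,0,0.84],-1],
    [[0,0,0],[0.61,0,0.84],-1],
    [[0,0,0],[0.61,0,0.84],-1],
    [[0,0,0],[0.61,0,0.84],-1],
    [[0,0,0],[0.61,0,0.84],-1],
    [[0,0,0],[0.61,0,0.84],-1],
    [[0,0,0],[0.61,0,0.84],-1],
    [[0,0,0],[0.61,0,0.84],-1],
    [[0,0,0],[0.61,0,0.84],-1],
    [[0,0,0],[0.61,0,0.84],-1],
    [[0,0,0],[0.61,0,0.84],-1]
  ]
}}

```text
t: 7.58
tcp_pos: [0.5766, -0.2033, 0.1701]
eef_rot: [-1.573, -0.001, -2.479]
force: [-0.2, -0.5, -1.1]
grip_width: 0.209
```

{"method": "step_arm", "body": {
  "commands": [
    [[0,0,0],[0.6,0,0.8],-1],
    [[0,0,0],[0,0,0],-1],
    [[0,0,0],[0,0,0],-1]
  ]
}}

```text
t: 7.83
tcp_pos: [0.577, -0.228, 0.1701]
eef_rot: [-1.573, -0.001, -2.481]
force: [-0.5, 0.8, -2.6]
grip_width: 0.206
```

```bash
python3 - <<'E'
from h import *
go([.5773,-.2303,.115],np.radians(38))
print(arm.sense()["force"],arm.sense()["wrist_torque"])
E
```

```text
tcp [ 0.577  -0.228   0.1701] yaw -2.4806 -> -2.4784 | turn units [ 0.024 -0.021  0.011] | shift units [0.048 2.204 0.08 ]
[-0.54986092  0.75005058 -2.56174702] [ 0.00984053 -0.05107984  0.05516946]
```

{"method": "step_arm", "body": {
  "commands": [
    [[0,0,0],[0.05,0.6,0.05],-1],
    [[0,0,0],[0,0.8,0],-1],
    [[0,0,0],[0,0.8,0],-1],
    [[0,0,0],[0,0.4,0],-1],
    [[0,0,0],[0,0,0],-1],
    [[0,0,0],[0,0,0],-1]
  ]
}}

```text
t: 8.33
tcp_pos: [0.5775, -0.2283, 0.1068]
eef_rot: [-1.572, -0.001, -2.478]
force: [-0.2, 0.0, -0.8]
grip_width: 0.212
```

{"method": "step_arm", "body": {
  "commands": [
    [[0,0,0],[0,0.08,0],-1],
    [[0,0,0],[0,0.08,0],-1],
    [[0,0,0],[0,0.08,0],-1],
    [[0,0,0],[0,0.08,0],-1]
  ]
}}

```text
t: 8.67
tcp_pos: [0.5777, -0.229, 0.0995]
eef_rot: [-1.57, 0.0, -2.479]
force: [0.2, -0.0, -0.9]
grip_width: 0.21
```

{"method": "step_arm", "body": {
  "commands": [
    [[0,0,0],[0,0.06,0],-1],
    [[0,0,0],[0,0.06,0],-1],
    [[0,0,0],[0,0.06,0],-1],
    [[0,0,0],[0,0,0],-1]
  ]
}}

```text
t: 9.0
tcp_pos: [0.5774, -0.2289, 0.0943]
eef_rot: [-1.571, -0.0, -2.479]
force: [0.5, 0.9, -0.5]
grip_width: 0.207
```

{"method": "step_arm", "body": {
  "commands": [
    [[0,0,0],[0,0.06,0],-1],
    [[0,0,0],[0,0.06,0],-1],
    [[0,0,0],[0,0.06,0],-1],
    [[0,0,0],[0,0,0],-1]
  ]
}}

```text
t: 9.33
tcp_pos: [0.5774, -0.2289, 0.0898]
eef_rot: [-1.571, -0.0, -2.479]
force: [0.4, 0.5, -1.8]
grip_width: 0.207
```

{"method": "step_arm", "body": {
  "commands": [
    [[0,0,0],[0,0.06,0],-1],
    [[0,0,0],[0,0.06,0],-1],
    [[0,0,0],[0,0.06,0],-1],
    [[0,0,0],[0,0.04,0],-1],
    [[0,0,0],[0,0,0],-1]
  ]
}}

```text
t: 9.75
tcp_pos: [0.5774, -0.2289, 0.0844]
eef_rot: [-1.571, -0.0, -2.479]
force: [0.1, 0.8, -1.1]
grip_width: 0.209
```

{"method": "step_arm", "body": {
  "commands": [
    [[0,0,0],[0,0.04,0],-1],
    [[0,0,0],[0,0.04,0],-1],
    [[0,0,0],[0,0,0],-1],
    [[0,0,0],[0,0,0],-1]
  ]
}}

```text
t: 10.08
tcp_pos: [0.5776, -0.229, 0.0835]
eef_rot: [-1.57, 0.0, -2.479]
force: [-2.7, 1.5, 7.3]
grip_width: 0.213
```

Contact came at TCP z = 0.0835, which puts the underside at about 0.050, the height of the flange. I'll confirm it visually.

```bash
python3 - <<'E'
from h import *
s=arm.sense();print(s["tcp_pos"],s["force"],s["wrist_torque"],s["grip_width"])
im=arm.snapshot("wrist");a=im[100:420,80:480]
b=arm.snapshot("scene")[80:400,100:500]
cv2.imwrite("pics/f.png",np.hstack([a,b]))
E
```

```text
[ 0.57759461 -0.22897387  0.08353742] [-2.72983898  1.50923766  7.34870043] [ 0.20494965  0.56917141 -0.00291648] 0.21302301110464414
```

View pics/f.png

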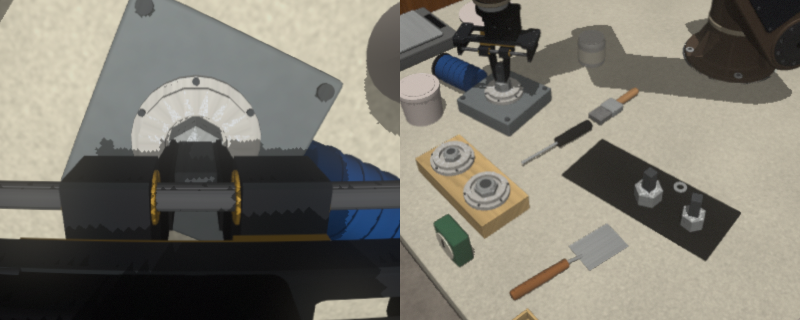

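The left half shows the spanner's hex down inside the collar at about (197,130). The right half shows the other two spanners upright on the mat, at about (648,188) and (692,212), with everything else in place.

```bash
python3 -c "
from plant import arm
arm.job_done();print(arm.sense()['t'])"
```

```text
the job is handed in; nothing more can be done
the job is handed in; nothing more can be done
```

The small spanner is the one that fits. I handed the job in with it fully home on the mixer nut and still held in the gripper at a 30 N setting, at about 10 s.

- **Choosing the spanner:** the wrist camera showed a collar bore of about 41 mm, which matches the smallest nut. I tried the small spanner first, and it slid down past the nut top and collar height with almost no force.
- **Not tried:** I did not try the middle and large spanners on the nut and never moved them.
- **Seating:** it met firm contact (about 7 N) with the TCP at z = 0.0835, so the underside is at about 0.050 m, the height of the flange. The tool was vertical to within the sensor noise, and the opening (about 20 mm) matches the shank.
- **Position check:** the TCP ended about 1 mm from the nut centre I measured by camera. That is within the calibration error, which is about 2 mm.
- **Final pictures:** the hex is down inside the collar, and the other two spanners stand upright on the mat. The other things in view look undisturbed.

No check failed or disagreed.

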